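# Hold the sensor paddle inside the test box

## Task

Turn the black lock knob on the grey test box a quarter turn clockwise and slide the steel shutter all the way open, then take the sensor paddle out of its rest and pass its blade down through the slot in the lid. Finish while holding the paddle upright there, with more than half of its blade below the lid and its black handle clear above the lid, not resting on it; do not let go. Leave the screwdriver, heat sink, jar and tape roll where they are.

Things in the scene. Friction and masses are not known exactly. Their poses are not given: they have to be found in the camera images.
- test_box: Grey box with an aluminium lid, fixed to the bench; 154 mm along its x, 174 mm along its y, lid top 90 mm above the bench. Origin: on the bench, straight below the centre of the slot; the lid reaches from y = -62 to y = +112 mm and x = -77 to +77 mm. z up. Turned about z from run to run. Lid 6 mm thick; below it the box is hollow.
- slot_mouth (a point): Centre of the slot, on the lid's top face; axes as the box. The slot is 44 mm long along x and 16 mm wide along y. Two rails, 8 to 9 mm high, run along y at x = -33.5 and +33.5 mm.
- shutter (a joint): Slide of the steel shutter that covers the slot, in m: 0 closed, 0.045 fully open, moving along the box's +y. It stays where it is left; about 1.5 N moves it. It cannot open while the lock arm stands in front of its tab.
- shutter_tab (a point): Centre of the top of the upright tab on the shutter, 29 mm above the lid. The tab is 30 mm long (along the box's x), 10 mm thick (along y), and stands 24 mm above the 5 mm thick shutter plate (59 x 32 mm, the tab at its middle). At 0 it stands right over the slot. Push it towards +y or pinch it across its 30 mm length.
- lock_knob (a joint): Turn of the lock knob, rad: 0 to 0.1 locked, up to 1.57 (stop) free; grows clockwise seen from above. Its steel arm, 72 mm long, 12 mm wide, 10 to 16 mm above the lid, points along the box's -y at 0 (against the shutter's tab) and along -x at 1.57. Stays where it is left; about 0.12 N m turns it.
- knob_top (a point): Centre of the top of the lock knob, on its axis, 42 mm above the lid, 78 mm from the slot centre along the box's +y. The grip is an upright black bar 36 mm long, 10 mm thick and 22 mm tall, its length along the arm (the box's y at joint value 0, the box's x at 1.57); below it a disc 36 mm across. Axes turn with the knob, equal to the box's at 0.
- rest: Low grey plastic block, fixed to the bench, foot 80 x 50 mm, 36 mm tall, with a pocket 44 x 16 mm (along its x and y) and 30 mm deep in which the paddle stands. Origin: underside centre on the bench.
- paddle: Loose sensor paddle, 80 to 155 g, 100 mm tall: an aluminium blade 40 mm wide (x), 12 mm thick (y), 60 mm long, below a black plastic handle 50 x 20 mm and 40 mm tall. Origin: centre of the blade's lower end; z up along the paddle. It starts upright in the rest, 6 mm above the bench. Half a turn about z makes no difference.
- paddle_top (a point): Centre of the top of the paddle's handle, 100 mm above the blade's lower end; axes as the paddle.
- driver_yellow: Bystander: yellow-handled screwdriver, 130 mm long along its y, 12 mm thick. Origin: underside centre.
- heat_sink: Bystander: dark finned heat sink, 25 x 40 x 22 mm. Origin: underside centre.
- flux_jar: Bystander: small jar with a green lid, 42 mm across, 37 mm tall. Origin: underside centre.
- tape: Bystander: roll of black tape, 62 mm across, 19 mm tall. Origin: underside centre.
Not all that is in view belongs to the job. Of the things like the paddle, leave any that is blue or green; of the rest the smaller one is meant.

How it is judged:
By the outcome, as a careful person would: the job done as asked, in the order asked, and still so for the second after the job is handed in, while the arm keeps its last pose, push and grip.
It also fails if it takes over 61 s, if anything falls off the work surface, if the arm or the gripper's body presses on something with over 40 N, if the wrist force passes 120 N, or if a joint passes its speed limit or range.

## Robot

A 6-joint arm with a two-finger parallel gripper is mounted at the origin on a cart in front of the work surface, level with it; the furniture and walls round the work are solid. World frame = base frame: x ahead of the robot, y to its left, z up, the work surface at z = 0. Lengths are in mm, angles in rad, forces in N, time in s.
With the tool pointing down it reaches from about 225 to 725 mm from the base axis. Payload 3.1 kg.
Tool frame: the origin (TCP) lies at the centre of the arm's flange, where the gripper is bolted on; the fingertips stand env.nose_length ahead of it and the grasp point (between the pads) lies 155 mm ahead of it (env.nose_length is the distance from the TCP to the fingertips, in mm); z points along the fingers, y is the line along which they close (so a half turn about z gives the same grasp; the last joint's range is limited). The gripper opens to 85 mm and grips with 20 to 120 N. Pads are 22 mm wide; open, the fingers measure 114 mm over their backs; the gripper's body (76 mm by 85 mm) begins 54 mm behind the grasp point. The pads swing forward as they close: fully open they stand 13 mm farther back than shut.
Start: joints at [-1.362, 0.048, 0.099, 1.622, 0, 1.443], TCP at [173.481, -495.502, 404.712] pointing down, gripper open.
Joint ranges: [-2.91, 2.91], [-0.99, 1.94], [-1.21, 1.42], [-2.12, 2.29], [-1.49, 1.47], [-3.14, 3.14]. Speed limits (rad/s): [2.79, 2.79, 3.14, 3.14, 3.14, 3.14].

## Interface

Orientations are given as a rotation vector (axis times angle).
In Python, from cell import read_state, camera, get_calibration, ticket, env gives the robot as it stands.
- The arm moves only by the tool arm_command, never from a script. Its argument "increments" is a list of rows, each a list of 3 entries, a list of its own where there are three numbers: the gripper's target within -1 to 1 (shut at 1, half-way at 0, fully open at -1), then the shift along the tool's x, y, z in mm, then the turn about the tool's z in rad. In form: [[hand, [tx, ty, tz], turn], ...]. A call has 1 to 20 rows; each row shifts and turns the commanded pose from where the row before left it, along the tool's axes as they then stand; what a row does not reach is not made up. A row lasts 1/8 s, in which the tool goes at most 62.5 mm and 10.7 degrees, less where a joint would pass 70% of its speed; a pose out of reach is approached as far as the arm can. A call with a gripper value outside its range is refused whole. The fingers move at their own pace and stop on an object; "force" is the grip in N (left out, the last holds). Time passes only in rows, so rows that do not move let the fingers close. It gives the time, the measured TCP pose, the force, the opening and the grip force at its end, in the units of the state.
- read_state(): the state, without advancing time (a new reading comes with each control period).
- camera(name): name is "scene" or "top" or "wrist"; returns the picture (384x512x3 uint8, red, green, blue); there is no depth.
- get_calibration(name): a dict with "fx", "fy", "cx", "cy" (pixels), "R" (3x3) and "t" (3): a world point X has camera coordinates R X + t; the wrist camera has in their place "tool_from_camera" (4x4, takes a point from camera to tool coordinates, whose origin is the TCP and whose axes are the flange's). Camera axes: x right, y down, z forward; pixel columns grow to the right and rows downward; lengths in mm; the calibration is good to about 2 mm. A picture is of the moment at which its call begins: read the wrist's pose just before it. get_calibration takes no time and is no camera call.
- ticket.hand_in(): hands the job in; it is judged then, once.
The state is a dict: "clock": time; "joints": joint angles; "joint_vel": joint speeds; "effort": joint torques, N m; "eef_pos": TCP position; "tcp_rot": TCP orientation; "contact_force": force on the tool from outside, world axes, zero at the start; "torque": the same for the moment, N m; "gripper_width": finger opening in mm; "grasp_force": force on a finger pad.
Only numpy, scipy, OpenCV 4.12 (cv2) and the standard library are available. Lean on these libraries where they do the work, as an engineer would, in place of code of your own. Each camera call takes 0.05 s, during which the arm holds its last target. There are 200 camera calls.

## Working session

There is one attempt and no reset: what is moved stays moved. The work goes in short steps, Python scripts to look and compute and a tool call to move; the robot and the scene stay as the last step left them, time stands still between calls to the robot, and variables do not carry over. Pictures are saved under pics/ and viewed, at most 10 in all, crops included, and the job is handed in when it is done.

Besides the shell and the picture viewer there is one more tool, called after "Emit:" by a JSON object that holds its "name" and its "arguments", one argument or row to a line. arm_command: Moves the arm, as the interface text tells. Its arguments: {"type":"object","properties":{"increments":{"type":"array"},"force":{"type":"number"}},"required":["increments"]}

```bash
mkdir -p pics; ls; python3 - <<'E'
from cell import *
import cv2,numpy as np
print(read_state(),env.nose_length)
for n in("scene","top","wrist"):
    print(n,get_calibration(n))
    cv2.imwrite(f"pics/{n}0.png",camera(n)[:,:,::-1])
E
```

```text
pics
{'clock': 0.0, 'joints': array([-1.36178220e+00,  4.87482045e-02,  9.75745263e-02,  1.62199799e+00,
        1.08843119e-05,  1.44304303e+00]), 'joint_vel': array([ 0.0015592 ,  0.00041953, -0.0001314 , -0.00015561,  0.0004745 ,
        0.00011463]), 'effort': array([-4.84928678e-04, -3.38783312e+01,  3.20015037e+01,  2.02855066e-02,
       -2.32901521e-04,  7.47670992e-08]), 'eef_pos': array([ 173.44887942, -495.29913813,  403.50631341]), 'tcp_rot': array([-3.09482063e+00, -5.26098969e-01,  1.34372980e-04]), 'contact_force': array([ 0.73982097, -0.0125897 , -0.26354356]), 'torque': array([-0.05388382,  0.00056817, -0.05543253]), 'grasp_force': 0.0, 'gripper_width': 85.25545756049516} 173.4
scene {'fx': 403.47025153553886, 'fy': 403.47025153553886, 'cx': 256.85576450363686, 'cy': 186.61268380151392, 'R': array([[-0.49947511, -0.86631207, -0.00529237],
       [-0.62158758,  0.36262029, -0.69435971],
       [ 0.60345132, -0.34352572, -0.71960863]]), 't': array([ 322.82869601,  448.77951645, 1001.72235995])}
top {'fx': 401.089510268029, 'fy': 401.089510268029, 'cx': 258.09952439653256, 'cy': 190.9413759167401, 'R': array([[ 0.01610889, -0.99956248, -0.02480618],
       [-0.98445328, -0.01151574, -0.17526874],
       [ 0.17490639,  0.02724391, -0.98420807]]), 't': array([  37.24162092,  583.51083095, 1202.17290116])}
wrist {'fx': 283.75953802242356, 'fy': 283.75953802242356, 'cx': 254.1823986023529, 'cy': 189.70774584935288, 'tool_from_camera': array([[ 1.80685805e-04, -9.50157604e-01, -3.11769940e-01,
         7.91215086e+01],
       [ 9.99999862e-01,  3.25586975e-04, -4.12718301e-04,
         3.80113535e-01],
       [ 4.93655663e-04, -3.11769822e-01,  9.50157531e-01,
         3.07628261e+01],
       [ 0.00000000e+00,  0.00000000e+00,  0.00000000e+00,
         1.00000000e+00]])}
```

View pics/top0.png

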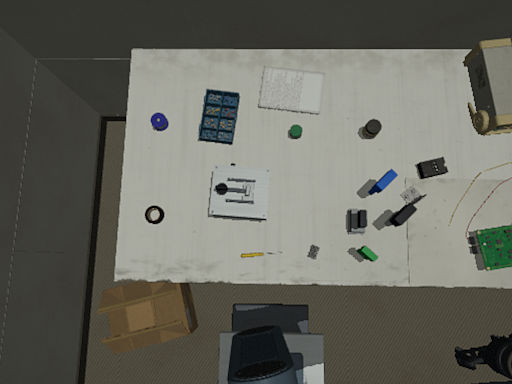

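View pics/scene0.png

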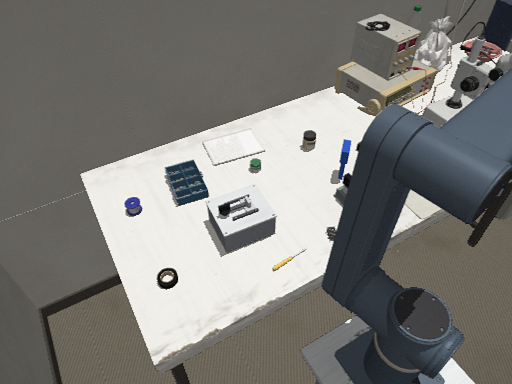

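The top view shows the test box at (240,193) with its knob at (221,188). The paddle-like things are blue (384,181), green (369,254), black (403,214) and dark (357,220). The scene view shows the box at (240,217), and the arm hides the paddles apart from the blue one at (345,160). I'll crop in closer.

```bash
python3 - <<'E'
import cv2,numpy as np
a=cv2.imread("pics/top0.png")
c=cv2.resize(a[160:270,335:435],None,fx=5,fy=5,interpolation=cv2.INTER_CUBIC)
d=cv2.resize(a[160:270,205:275],None,fx=5,fy=5,interpolation=cv2.INTER_CUBIC)[:,:300]
cv2.imwrite("pics/crop1.png",np.hstack([c,d]))
E
```

```text
(no output)
```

View pics/crop1.png

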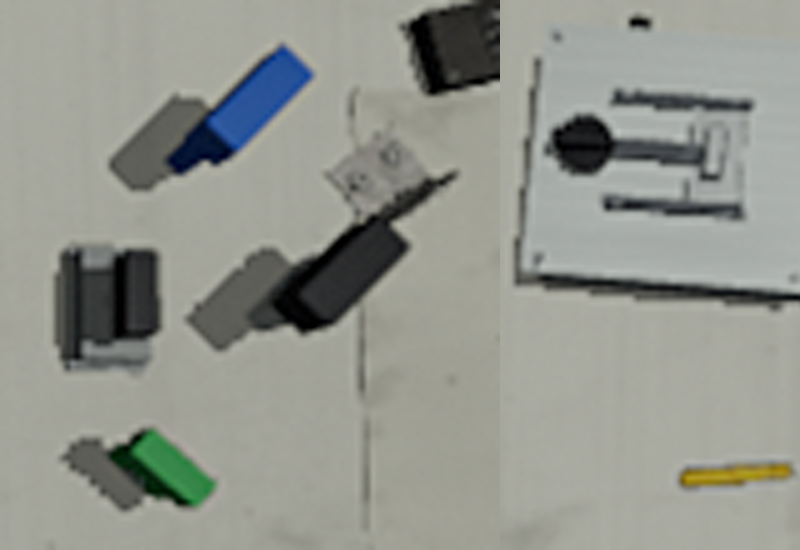

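View pics/wrist0.png

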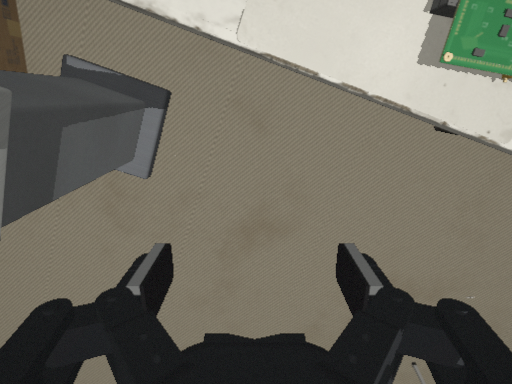

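The choice is between blue (384,181), green (369,254), the large black one (403,214) and the small black one standing in the grey rest (362,218). Blue and green are ruled out, and the one in the rest is the smaller black one, with a handle about 17 px (roughly 50 mm) long, so that is the paddle. The wrist view shows only the bench edge and the floor. Next I'll get coarse positions.

```bash
cat > h.py <<'E'
from cell import *
import numpy as np, cv2
from scipy.spatial.transform import Rotation as Ro
def cam(name,st=None):
    c=get_calibration(name)
    if name!="wrist": 
        R=np.array(c["R"]); return c,R.T,-R.T@np.array(c["t"])
    T=np.array(c["tool_from_camera"]); R=Ro.from_rotvec(st["tcp_rot"]).as_matrix()
    return c,R@T[:3,:3],R@T[:3,3]+st["eef_pos"]
def ray(name,uv,z,st=None):
    c,R,o=cam(name,st); uv=np.atleast_2d(uv).astype(float)
    d=np.c_[(uv[:,0]-c["cx"])/c["fx"],(uv[:,1]-c["cy"])/c["fy"],np.ones(len(uv))]@R.T
    return o+d*((z-o[2])/d[:,2])[:,None]
def proj(name,X,st=None):
    c,R,o=cam(name,st); p=(np.atleast_2d(X)-o)@R
    return np.c_[p[:,0]/p[:,2]*c["fx"]+c["cx"],p[:,1]/p[:,2]*c["fy"]+c["cy"]]
def snap(fn):
    st=read_state(); im=camera("wrist")[:,:,::-1].copy(); cv2.imwrite(fn,im)
    np.save(fn[:-4]+".npy",np.r_[st["eef_pos"],st["tcp_rot"]]); return st,im
def load(fn):
    v=np.load(fn[:-4]+".npy"); return dict(eef_pos=v[:3],tcp_rot=v[3:]),cv2.imread(fn)
def go(st,xy,z,yaw):
    """yaw = world angle of tool x; prints tool-frame shift and turn (tool down)"""
    R=Ro.from_rotvec(st["tcp_rot"]).as_matrix(); s=R.T@(np.array([*xy,z])-st["eef_pos"])
    cur=np.arctan2(R[1,0],R[0,0]); t=-(yaw-cur); t=(t+np.pi/2)%np.pi-np.pi/2
    print("shift",s.round(1),"turn",round(t,4),"curyaw",round(cur,4),"tilt",R[2].round(4))
E
python3 - <<'E'
from h import *
st=read_state()
R=Ro.from_rotvec(st["tcp_rot"]).as_matrix();print(R.round(3))
top=lambda x,y:(335+x/5,160+y/5)
print("handle top",ray("top",[top(122,250),top(158,250),top(122,334),top(158,334)],106))
print("knob top",ray("top",[(205+(582-500)/5,160+143/5)],132),"tab",ray("top",[(205+(712-500)/5,160+150/5)],119))
print("others",ray("top",[(403,212),(384,178),(369,250)],110), "driver",ray("top",[(252,255),(275,253)],5),"sink",ray("top",[(313,252)],20))
E
```

```text
[[ 0.944  0.33  -0.   ]
 [ 0.33  -0.944  0.002]
 [ 0.    -0.002 -1.   ]]
handle top [[ 519.80129936 -255.60544151  106.        ]
 [ 520.0732695  -276.6824267   106.        ]
 [ 470.28575395 -254.22463298  106.        ]
 [ 470.57764542 -275.14850945  106.        ]]
knob top [[574.43734212 150.96746252 132.        ]] tab [[573.4902466   75.23639294 119.        ]]
others [[ 515.01127845 -381.34064899  110.        ]
 [ 616.09299772 -330.08333139  110.        ]
 [ 403.37236116 -278.98131538  110.        ]] driver [[385.64866524  62.61614868   5.        ]
 [393.01921673  -9.88871278   5.        ]] sink [[ 397.58961609 -127.80487322   20.        ]]
```

Emit:
{"name": "arm_command", "arguments": {
  "increments": [
    [-1, [0, 0, 0], -0.18],
    [-1, [0, 0, 0], -0.18],
    [-1, [0, 0, 0], -0.18],
    [-1, [0, 0, 0], -0.18],
    [-1, [0, 0, 0], -0.18],
    [-1, [0, 0, 0], -0.18],
    [-1, [0, 0, 0], -0.18],
    [-1, [0, 0, 0], -0.18],
    [-1, [0, 0, 0], -0.18],
    [-1, [0, 0, 0], -0.18],
    [-1, [0, 0, 0], -0.18],
    [-1, [0, 0, 0], -0.18],
    [-1, [0, 0, 0], -0.18],
    [-1, [0, 0, 0], -0.18],
    [-1, [0, 0, 0], -0.18],
    [-1, [0, 0, 0], -0.106],
    [-1, [0, 0, 0], 0]
  ]
}}

```text
clock: 2.28
eef_pos: [173.5, -495.4, 404.3]
tcp_rot: [-0.0, -3.141, -0.001]
contact_force: [1.0, 0.2, 0.6]
gripper_width: 85.6
grasp_force: 0.0
```

Emit:
{"name": "arm_command", "arguments": {
  "increments": [
    [-1, [-40, 28, 0], 0],
    [-1, [-40, 29, 0], 0],
    [-1, [-40, 29, 0], 0],
    [-1, [-40, 29, 0], 0],
    [-1, [-40, 29, 0], 0],
    [-1, [-40, 29, 0], 0],
    [-1, [-40, 29, 0], 0],
    [-1, [-41, 29, 0], 0],
    [-1, [0, 0, 0], 0],
    [-1, [0, 0, 0], 0]
  ]
}}

```text
clock: 3.52
eef_pos: [494.1, -264.1, 404.4]
tcp_rot: [0.001, -3.141, -0.0]
contact_force: [0.6, -0.1, 0.4]
gripper_width: 85.6
grasp_force: 0.0
```

```bash
python3 - <<'E'
from h import *
st,im=snap("pics/w1.png"); print(st["clock"],st["eef_pos"],st["tcp_rot"],st["joints"])
E
```

```text
3.525 [ 494.10510158 -264.06894081  404.38441113] [ 1.10718392e-03 -3.14053660e+00 -5.36963770e-05] [-6.10368365e-01  1.41329432e-01  1.98699600e-01  1.62905110e+00
 -5.77478491e-04 -6.11073201e-01]
```

Emit:
{"name": "arm_command", "arguments": {
  "increments": [
    [-1, [-9, 40, 0], 0],
    [-1, [-9, 43, 0], 0],
    [-1, [-9, 43, 0], 0],
    [-1, [-9, 43, 0], 0],
    [-1, [-9, 43, 0], 0],
    [-1, [-9, 43, 0], 0],
    [-1, [-9, 43, 0], 0],
    [-1, [-9, 40, 0], 0],
    [-1, [-7, 40, 0], 0],
    [0, [0, 0, 0], 0],
    [0, [0, 0, 0], 0]
  ]
}}

```text
clock: 4.95
eef_pos: [572.6, 112.7, 404.8]
tcp_rot: [-0.001, -3.141, 0.001]
contact_force: [-0.4, -0.0, 0.7]
gripper_width: 51.6
grasp_force: 0.0
```

```bash
python3 - <<'E'
from h import *
st,im=snap("pics/w2.png"); print(st["clock"],st["eef_pos"],st["tcp_rot"],st["joints"])
a=cv2.imread("pics/w1.png")
cv2.imwrite("pics/w12.png",cv2.resize(np.vstack([a[:300],im[:300]]),None,fx=1,fy=1))
E
```

```text
4.95 [572.63018885 112.69339331 404.7998313 ] [-8.61970805e-04 -3.14144406e+00  1.20544168e-03] [ 7.96175775e-02  2.03690934e-01  2.70176074e-01  1.63749049e+00
 -7.53165034e-04  8.01664298e-02]
```

View pics/w12.png

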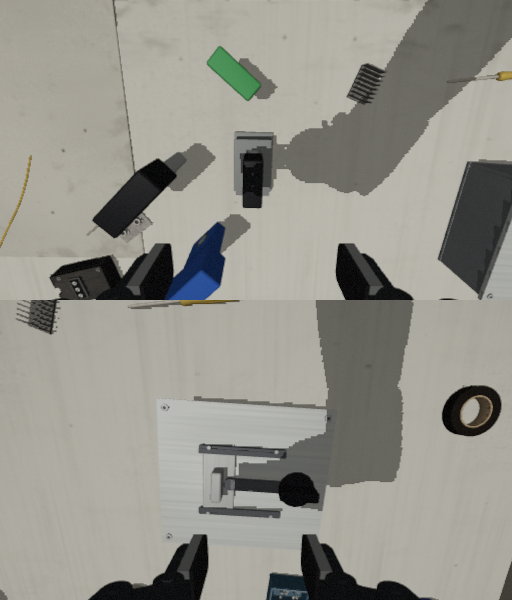

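In w1 the small black handle is at (253,180), in its rest at (253,162); the blue one sits at (205,260) and the large black one at (135,197). In w2 the lid spans (157..330, 100..248), with the tab at (216,185) and the knob at (297,189). Now the fine measurement.

```bash
python3 - <<'E'
from h import *
st,im=load("pics/w2.png"); g=cv2.GaussianBlur(im,(3,3),0).astype(float).sum(2)
def edge(vert,rng,lo,hi):
    P=[]
    for k in rng:
        l=g[k,lo:hi] if vert else g[lo:hi,k]
        d=np.abs(np.gradient(l)); i=d.argmax(); P.append((lo+i,k) if vert else (k,lo+i))
    P=ray("wrist",P,90,st)[:,:2]
    a=1 if vert else 0; m=np.ones(len(P),bool)
    for _ in range(6):
        c=np.polyfit(P[m,1-vert*1] if False else (P[m,0] if vert else P[m,1]),(P[m,1] if vert else P[m,0]),1)
        r=np.abs(np.polyval(c,P[:,0] if vert else P[:,1])-(P[:,1] if vert else P[:,0])); m=r<max(1.2,np.median(r)*1.5)
    return c,m.sum(),len(m)
L=edge(1,range(115,230),148,172); Rr=edge(1,range(130,240),318,340)
T=edge(0,range(175,310),92,112); B=edge(0,range(205,300),238,258)
for n,e in zip("LRTB",(L,Rr,T,B)): print(n,e)
# tab top & knob top blobs
hsv=cv2.cvtColor(im,cv2.COLOR_BGR2HSV)
print("tab/knob guess",ray("wrist",[(216,185)],119,st),ray("wrist",[(297,189)],132,st))
cr=lambda s,x0,x1,y0,y1,f:cv2.resize(s[y0:y1,x0:x1],None,fx=f,fy=f,interpolation=cv2.INTER_CUBIC)
w1=cv2.imread("pics/w1.png")
cv2.imwrite("pics/crop2.png",np.hstack([cr(im,190,330,130,230,4),cr(w1,225,281,120,220,4)]))
E
```

```text
L (array([-0.06553551, 50.52517147]), np.int64(93), 115)
R (array([-6.81349313e-02,  2.26387048e+02]), np.int64(85), 110)
T (array([6.23313811e-02, 4.91899276e+02]), np.int64(111), 135)
B (array([1.68495870e-01, 6.29700867e+02]), np.int64(56), 95)
tab/knob guess [[570.78206563  76.04766961 119.        ]] [[570.54652303 150.34065081 132.        ]]
```

View pics/crop2.png

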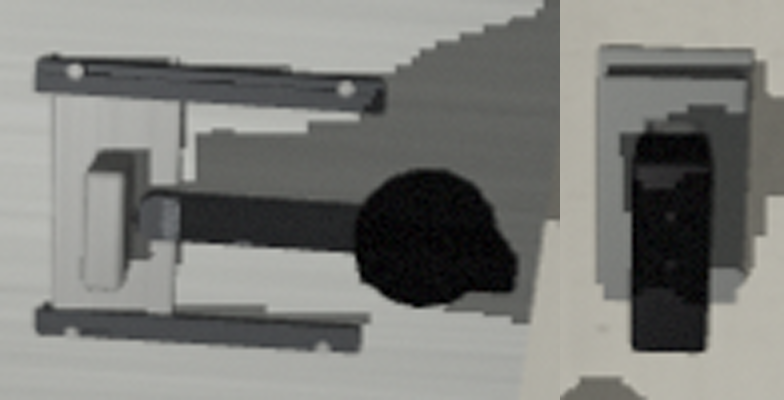

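```bash
python3 - <<'E'
from h import *
st,im=load("pics/w2.png")
ph=-.065; e=np.array([np.cos(ph),np.sin(ph)]); n=np.array([-e[1],e[0]]); O=np.array([573.8,75.1])
B=lambda x,y,z:[*(O+x*e+y*n),z]
def c(X): p=proj("wrist",X,st); return ((p-[190,130])*4).round(0).tolist()
print("tab",c([B(-15,-5,119),B(-15,5,119),B(15,5,119),B(15,-5,119)]))
print("knob bar top",c([B(-5,60,132),B(-5,96,132),B(5,96,132),B(5,60,132)]),"disc c",c([B(0,78,110),B(18,78,110),B(-18,78,110)]),"arm tip",c([B(0,6,106)]))
print("rails",c([B(-33.5,0,99),B(33.5,0,99)]))
s1,w1=load("pics/w1.png")
m=(w1.max(2)<45).astype(np.uint8); m[:150]=0;m[215:]=0;m[:,:238]=0;m[:,:][:,270:]=0
# handle top face: crop rows 180..352, cols 632..710 minus 560
q=lambda x,y:(225+(x-560)/4,120+y/4)
P=ray("wrist",[q(636,182),q(710,182),q(706,352),q(632,352)],106,s1);print(P.round(1),P.mean(0))
b=q(636,133);P2=ray("wrist",[q(598,48),q(752,50)],36,s1);print("rest far edge",P2.round(1))
ys,xs=np.nonzero(m);print(cv2.minAreaRect(np.c_[xs,ys].astype(np.float32)))
E
```

```text
tab [[80.0, 169.0], [124.0, 172.0], [120.0, 293.0], [78.0, 290.0]]
knob bar top [[361.0, 245.0], [520.0, 255.0], [514.0, 296.0], [357.0, 287.0]] disc c [[424.0, 241.0], [416.0, 309.0], [432.0, 170.0]] arm tip [[132.0, 218.0]]
rails [[114.0, 76.0], [108.0, 331.0]]
[[ 476.2 -274.4  106. ]
 [ 476.2 -256.6  106. ]
 [ 520.2 -257.1  106. ]
 [ 520.2 -275.9  106. ]] [ 498.21017712 -266.00345624  106.        ]
rest far edge [[ 452.3 -287.7   36. ]
 [ 452.8 -242.5   36. ]]
((253.0, 180.0), (54.0, 20.0), 90.0)
```

Emit:
{"name": "arm_command", "arguments": {
  "increments": [
    [0, [-3, 20, 0], 0],
    [0, [-3.3, 20.2, 0], 0],
    [0, [0, 0, 0], -0.167],
    [0, [0, 0, 0], -0.167],
    [0, [0, 0, 0], -0.167],
    [0, [0, 0, 0], -0.167],
    [0, [0, 0, 0], -0.167],
    [0, [0, 0, 0], -0.167],
    [0, [0, 0, 0], -0.167],
    [0, [0, 0, 0], -0.167],
    [0, [0, 0, 0], -0.17],
    [0, [0, 0, 0], 0],
    [0, [0, 0, 0], 0]
  ]
}}

```text
clock: 6.62
eef_pos: [579.1, 154.8, 404.7]
tcp_rot: [-2.148, 2.293, 0.0]
contact_force: [0.5, -0.3, 0.3]
gripper_width: 42.7
grasp_force: 0.0
```

```bash
python3 - <<'E'
from h import *
st=read_state(); print(st["eef_pos"],st["clock"],st["gripper_width"],env.nose_length)
go(st,(578.9,152.9),288,-.065-np.pi/2)
E
```

```text
[579.05980563 154.76483067 404.66319165] 6.625 42.682012440260586 173.4
shift [  1.9   0.  116.7] turn -0.0004 curyaw -1.6362 tilt [-1.e-04  0.e+00 -1.e+00]
```

Emit:
{"name": "arm_command", "arguments": {
  "increments": [
    [0, [1, 0, 25], 0],
    [0, [0.9, 0, 30], 0],
    [0, [0, 0, 25], 0],
    [0, [0, 0, 18], 0],
    [0, [0, 0, 12], 0],
    [0, [0, 0, 6.5], 0],
    [0, [0, 0, 0], 0],
    [1, [0, 0, 0], 0],
    [1, [0, 0, 0], 0],
    [1, [0, 0, 0], 0],
    [1, [0, 0, 0], 0],
    [1, [0, 0, 0], 0],
    [1, [0, 0, 0], 0]
  ],
  "force": 50
}}

```text
clock: 8.25
eef_pos: [579.1, 152.3, 289.4]
tcp_rot: [-2.149, 2.29, -0.002]
contact_force: [-1.7, 1.0, 5.9]
gripper_width: 8.8
grasp_force: 51.0
```

Emit:
{"name": "arm_command", "arguments": {
  "increments": [
    [1, [0, 0, 0], 0.08],
    [1, [0, 0, 0], 0.15],
    [1, [0, 0, 0], 0.15],
    [1, [0, 0, 0], 0.15],
    [1, [0, 0, 0], 0.15],
    [1, [0, 0, 0], 0.15],
    [1, [0, 0, 0], 0.15],
    [1, [0, 0, 0], 0.15],
    [1, [0, 0, 0], 0.15],
    [1, [0, 0, 0], 0.15],
    [1, [0, 0, 0], 0.12],
    [1, [0, 0, 0], 0.04],
    [1, [0, 0, 0], 0]
  ]
}}

```text
clock: 9.88
eef_pos: [578.4, 153.1, 289.4]
tcp_rot: [-0.126, -3.139, -0.003]
contact_force: [-2.8, 2.1, 6.5]
gripper_width: 8.7
grasp_force: 51.2
```

```bash
python3 - <<'E'
from h import *
st,im=snap("pics/w3.png"); print(st["eef_pos"],st["torque"],st["contact_force"],st["clock"],st["joints"])
go(st,(578.9,152.9),404,-.065-np.pi/2-1.571)
E
```

```text
[578.43113784 153.14460714 289.35031049] [0.38694139 0.66763389 0.40513076] [-2.83288502  2.10385845  6.49727144] 9.875 [0.14625625 0.24251056 0.08626466 1.41435874 0.00219658 0.22678438]
shift [  -0.5    0.  -114.7] turn -0.0153 curyaw 3.0611 tilt [ 3.0e-04  2.2e-03 -1.0e+00]
```

Emit:
{"name": "arm_command", "arguments": {
  "increments": [
    [0, [0, 0, 0], 0],
    [0, [0, 0, 0], 0],
    [0, [0, 0, 0], 0],
    [0, [0, 0, -10], 0],
    [0, [0, 0, -25], 0],
    [0, [0, 0, -30], 0],
    [0, [0, 0, -25], 0],
    [0, [0, 0, -20], 0],
    [0, [0, 0, 0], 0],
    [0, [0, 0, 0], 0]
  ]
}}

```text
clock: 11.18
eef_pos: [578.8, 152.3, 397.7]
tcp_rot: [-0.13, -3.138, 0.0]
contact_force: [-0.2, -1.1, -0.3]
gripper_width: 43.2
grasp_force: 0.0
```

```bash
python3 - <<'E'
from h import *
st,im=snap("pics/w4.png"); print(st["eef_pos"],st["contact_force"],st["clock"],st["gripper_width"])
go(st,(573.8,75.1),st["eef_pos"][2],-.065-np.pi/2)
E
```

```text
[578.84441362 152.2555155  397.66036888] [-0.18902466 -1.05935469 -0.25183335] 11.175 43.1653359460494
shift [ -1.4 -77.3   0. ] turn 1.553 curyaw 3.0587 tilt [ 6.e-04 -2.e-04 -1.e+00]
```

View pics/w4.png

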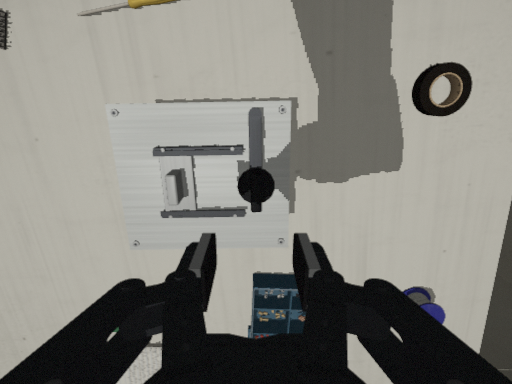

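The lock arm now points along −x and stops there, so the knob is free. The tab at (173,187) is still closed. Next I'll pinch the tab.

Emit:
{"name": "arm_command", "arguments": {
  "increments": [
    [0, [-0.4, -25, 0], 0],
    [0, [-0.5, -27, 0], 0],
    [0, [-0.5, -25.3, 0], 0],
    [0, [0, 0, 0], -0.178],
    [0, [0, 0, 0], -0.178],
    [0, [0, 0, 0], -0.178],
    [0, [0, 0, 0], -0.178],
    [0, [0, 0, 0], -0.178],
    [0, [0, 0, 0], -0.178],
    [0, [0, 0, 0], -0.178],
    [0, [0, 0, 0], -0.178],
    [0, [0, 0, 0], -0.164],
    [0, [0, 0, 0], 0],
    [0, [0, 0, 0], 0]
  ]
}}

```text
clock: 12.98
eef_pos: [573.7, 75.1, 397.4]
tcp_rot: [2.144, -2.295, -0.002]
contact_force: [-0.2, -0.3, 0.4]
gripper_width: 42.8
grasp_force: 0.0
```

```bash
python3 - <<'E'
from h import *
st=read_state(); print(st["eef_pos"],st["clock"],st["gripper_width"])
go(st,(573.8,75.1),277.5,-.065-np.pi/2)
E
```

```text
[573.72656748  75.1291195  397.40626149] 12.975 42.796052852182555
shift [  0.   -0.2 119.9] turn -0.0029 curyaw -1.6387 tilt [ 1.0e-04  1.4e-03 -1.0e+00]
```

Emit:
{"name": "arm_command", "arguments": {
  "increments": [
    [-0.2, [0, 0, 20], 0],
    [-0.2, [0, 0, 30], 0],
    [-0.2, [0, 0, 30], 0],
    [-0.2, [0, 0, 20], 0],
    [-0.2, [0, 0, 12], 0],
    [-0.2, [0, 0, 8], 0],
    [-0.2, [0, 0, 0], 0],
    [1, [0, 0, 0], 0],
    [1, [0, 0, 0], 0],
    [1, [0, 0, 0], 0],
    [1, [0, 0, 0], 0]
  ],
  "force": 30
}}

```text
clock: 14.35
eef_pos: [574.1, 75.2, 279.5]
tcp_rot: [-2.147, 2.292, -0.002]
contact_force: [-0.7, -0.7, 5.7]
gripper_width: 29.1
grasp_force: 31.7
```

Now I'll slide it 45 mm along +y, which is tool −x, plus a little to seat it.

Emit:
{"name": "arm_command", "arguments": {
  "increments": [
    [1, [-4, 0, 0], 0],
    [1, [-6, 0, 0], 0],
    [1, [-6, 0, 0], 0],
    [1, [-6, 0, 0], 0],
    [1, [-6, 0, 0], 0],
    [1, [-6, 0, 0], 0],
    [1, [-5, 0, 0], 0],
    [1, [-4, 0, 0], 0],
    [1, [-3, 0, 0], 0],
    [1, [-1, 0, 0], 0],
    [1, [0, 0, 0], 0]
  ]
}}

```text
clock: 15.72
eef_pos: [577.1, 120.9, 279.5]
tcp_rot: [2.145, -2.293, 0.006]
contact_force: [-2.1, -3.8, 6.0]
gripper_width: 29.3
grasp_force: 31.8
```

Emit:
{"name": "arm_command", "arguments": {
  "increments": [
    [-0.2, [0, 0, 0], 0],
    [-0.2, [0, 0, 0], 0],
    [-0.2, [0, 0, 0], 0],
    [-0.2, [0, 0, -10], 0],
    [-0.2, [0, 0, -30], 0],
    [-0.2, [0, 0, -40], 0],
    [-0.2, [0, 0, -35], 0],
    [-0.2, [0, 0, -10], 0.15],
    [-0.2, [0, 0, 0], 0.17],
    [-0.2, [0, 0, 0], 0.17],
    [-0.2, [0, 0, 0], 0.17],
    [-0.2, [0, 0, 0], 0.17],
    [-0.2, [0, 0, 0], 0.17],
    [-0.2, [0, 0, 0], 0.17],
    [-0.2, [0, 0, 0], 0.17],
    [-0.2, [0, 0, 0], 0.17],
    [-0.2, [0, 0, 0], 0.01],
    [-0.2, [0, 0, 0], 0]
  ]
}}

```text
clock: 17.98
eef_pos: [577.0, 122.1, 403.6]
tcp_rot: [0.02, 3.141, 0.0]
contact_force: [-0.1, -0.6, -0.6]
gripper_width: 51.3
grasp_force: 0.0
```

```bash
python3 - <<'E'
from h import *
st,im=snap("pics/w5.png"); print(st["eef_pos"],st["clock"],st["gripper_width"])
ph=-.065; e=np.array([np.cos(ph),np.sin(ph)]); n=np.array([-e[1],e[0]]); O=np.array([573.8,75.1])
B=lambda x,y,z:[*(O+x*e+y*n),z]
print("tab open expect",proj("wrist",[B(-15,40,119),B(-15,50,119),B(15,50,119),B(15,40,119)],st).round(0).tolist(),"slot",proj("wrist",[B(-22,-8,90),B(22,-8,90),B(22,8,90),B(-22,8,90)],st).round(0).tolist())
go(st,(495.2,-266.2),400,np.pi-.02)
cv2.imwrite("pics/w5c.png",cv2.resize(im[80:260,80:350],None,fx=2.5,fy=2.5))
E
```

```text
[576.97848058 122.07557449 403.6245086 ] 17.975 51.330539253759845
tab open expect [[248.0, 171.0], [259.0, 172.0], [257.0, 202.0], [246.0, 202.0]] slot [[201.0, 155.0], [201.0, 196.0], [217.0, 197.0], [217.0, 156.0]]
shift [  76.9 -389.3    3.5] turn 0.0075 curyaw 3.1291 tilt [-6.e-04  1.e-04 -1.e+00]
```

View pics/w5c.png

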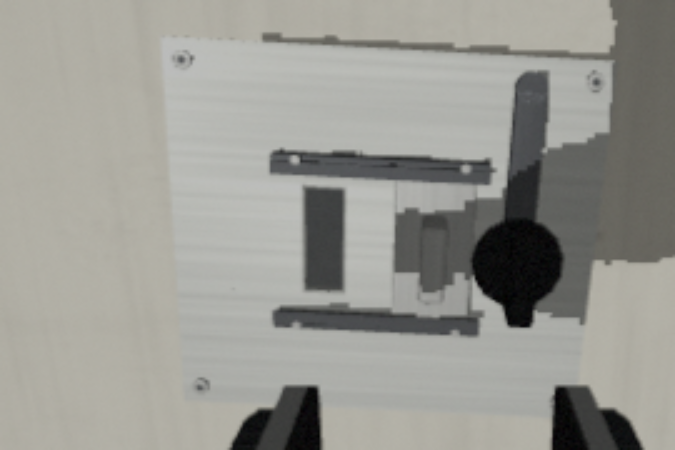

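The slot is fully open at (201..217, 155..197), and the tab at (248..259, 171..202) sits where full opening predicts. Moving on to the paddle.

Emit:
{"name": "arm_command", "arguments": {
  "increments": [
    [-0.2, [5, -30, 0], 0],
    [-0.2, [9, -45, 0], 0],
    [-0.2, [9, -45, 0], 0],
    [-0.2, [9, -45, 0], 0],
    [-0.2, [9, -45, 0], 0],
    [-0.2, [9, -45, 0], 0],
    [-0.2, [9, -45, 0], 0],
    [-0.2, [9, -45, 0], 0],
    [-0.2, [9, -44, 0], 0.0075],
    [0, [0, 0, 0], 0],
    [0, [0, 0, 0], 0]
  ]
}}

```text
clock: 19.4
eef_pos: [494.2, -265.6, 403.2]
tcp_rot: [0.034, 3.141, 0.001]
contact_force: [-0.0, 1.2, -0.3]
gripper_width: 43.0
grasp_force: 0.0
```

```bash
python3 - <<'E'
from h import *
st,im=snap("pics/w6.png"); print(st["eef_pos"],st["clock"],st["gripper_width"])
hx=proj("wrist",[[495.2+sx*25,-266.2+sy*10,z] for z in(106,66) for sx in(-1,1) for sy in(-1,1)],st).round(1);print(hx.tolist())
go(st,(495.2,-266.2),240,np.pi-.02)
m=(im.max(2)<50).astype(np.uint8); m[230:]=0; m[:110]=0; m[:,:215]=0;m[:,295:]=0
n,l,s,c=cv2.connectedComponentsWithStats(m); k=1+s[1:,4].argmax(); print(s[k],cv2.minAreaRect(np.argwhere(l==k)[:,::-1].astype(np.float32)))
# far edge of top face
ys,xs=np.nonzero(l==k); r=ys.max()
for dr in (2,8,14,20): w=xs[ys==r-dr]; print(r-dr,w.min(),w.max(),ray("wrist",[(w.min(),r-dr),(w.max()+1,r-dr)],106,st)[:,:2].round(1).tolist())
print(ray("wrist",[(c[k][0],r+.5)],106,st))
E
```

```text
[ 494.17686551 -265.60676091  403.2407635 ] 19.4 42.960867296624926
[[242.9, 159.5], [263.8, 159.0], [244.6, 208.2], [264.4, 207.8], [244.2, 151.8], [262.6, 151.4], [245.6, 195.2], [263.1, 194.8]]
shift [ -1.   -0.7 163.2] turn -0.0019 curyaw 3.1197 tilt [-1.e-04  8.e-04 -1.e+00]
[ 244  152   21   56 1058] ((254.0, 179.5), (55.0, 20.0), 90.0)
205 245 262 [[516.8, -275.6], [517.2, -257.5]]
199 245 262 [[510.3, -275.4], [510.7, -257.5]]
193 244 262 [[504.0, -276.2], [504.4, -257.4]]
187 244 263 [[497.8, -276.0], [498.2, -256.3]]
[[ 519.65190327 -266.87489567  106.        ]]
```

Emit:
{"name": "arm_command", "arguments": {
  "increments": [
    [0, [-0.8, -0.9, 25], 0],
    [0, [0, 0, 35], 0],
    [0, [0, 0, 35], 0],
    [0, [0, 0, 30], 0],
    [0, [0, 0, 20], 0],
    [0, [0, 0, 10], 0],
    [0, [0, 0, 5], 0],
    [0, [0, 0, 0], 0],
    [1, [0, 0, 0], 0],
    [1, [0, 0, 0], 0],
    [1, [0, 0, 0], 0],
    [1, [0, 0, 0], 0],
    [1, [0, 0, 0], 0]
  ],
  "force": 60
}}

```text
clock: 21.08
eef_pos: [495.4, -267.0, 244.5]
tcp_rot: [0.035, 3.139, -0.002]
contact_force: [-0.2, 0.1, 6.2]
gripper_width: 19.5
grasp_force: 59.0
```

```bash
python3 - <<'E'
from h import *
st=read_state();print(st["eef_pos"],st["tcp_rot"],st["contact_force"],st["torque"],st["gripper_width"]); go(st,(495.2,-266.2),243,np.pi-.02)
E
```

```text
[ 495.40662967 -266.96208979  244.47172284] [ 3.50422125e-02  3.13939515e+00 -1.65278460e-03] [-0.21337947  0.09747568  6.24784817] [ 0.20714801 -0.00314188  0.00711318] 19.481250789009245
shift [0.2 0.8 1.5] turn -0.0023 curyaw 3.1193 tilt [-0.002 -0.001 -1.   ]
```

Emit:
{"name": "arm_command", "arguments": {
  "increments": [
    [1, [0, 0, -5], 0],
    [1, [0, 0, -12], 0],
    [1, [0, 0, -20], 0],
    [1, [0, 0, -25], 0],
    [1, [0, 0, -30], 0],
    [1, [0, 0, -25], 0],
    [1, [0, 0, -15], 0],
    [1, [0, 0, 0], 0]
  ]
}}

```text
clock: 22.08
eef_pos: [495.2, -266.9, 376.5]
tcp_rot: [0.035, 3.14, -0.002]
contact_force: [-0.1, -0.0, -1.8]
gripper_width: 19.2
grasp_force: 58.6
```

```bash
python3 - <<'E'
from h import *
st=read_state();print(st["eef_pos"],st["contact_force"],st["torque"],st["gripper_width"],st["grasp_force"]); go(st,(573.8,75.1),375,np.pi-.065)
E
```

```text
[ 495.22546666 -266.93383104  376.5446212 ] [-0.11949619 -0.0426249  -1.83641158] [-0.0075882 -0.0497342 -0.0158338] 19.181640588443337 58.583688139915466
shift [-70.9 343.7   1.2] turn 0.0426 curyaw 3.1192 tilt [-0.0019 -0.0014 -1.    ]
```

Emit:
{"name": "arm_command", "arguments": {
  "increments": [
    [1, [-4, 20, 0], 0],
    [1, [-7, 34, 0], 0],
    [1, [-8, 39, 0], 0],
    [1, [-8, 39, 0], 0],
    [1, [-8, 39, 0], 0],
    [1, [-8, 39, 0], 0],
    [1, [-8, 39, 0], 0],
    [1, [-8, 39, 0], 0],
    [1, [-7, 34, 0], 0],
    [1, [-5, 21.7, 0], 0],
    [1, [0, 0, 0], 0.0426],
    [1, [0, 0, 0], 0],
    [1, [0, 0, 0], 0]
  ]
}}

```text
clock: 23.7
eef_pos: [573.2, 75.7, 374.3]
tcp_rot: [-0.101, -3.138, -0.0]
contact_force: [-0.3, -1.0, -0.8]
gripper_width: 19.5
grasp_force: 58.7
```

```bash
python3 - <<'E'
from h import *
st,im=snap("pics/w7.png");print(st["clock"],st["eef_pos"],st["contact_force"],st["torque"],st["gripper_width"],st["grasp_force"]); go(st,(573.8,75.1),375,np.pi-.065)
s=camera("scene")[:,:,::-1]
cv2.imwrite("pics/c7.png",np.hstack([cv2.resize(im,(512,384)),cv2.resize(s[130:260,190:286],(284,384))]))
E
```

```text
23.7 [573.20174836  75.69576739 374.29139341] [-0.30987117 -0.98280846 -0.75712517] [-0.04931604 -0.0577995   0.02599002] 19.461379773563937 58.681161403656006
shift [-0.6 -0.6 -0.7] turn 0.0009 curyaw 3.0775 tilt [ 0.0018  0.     -1.    ]
```

View pics/c7.png

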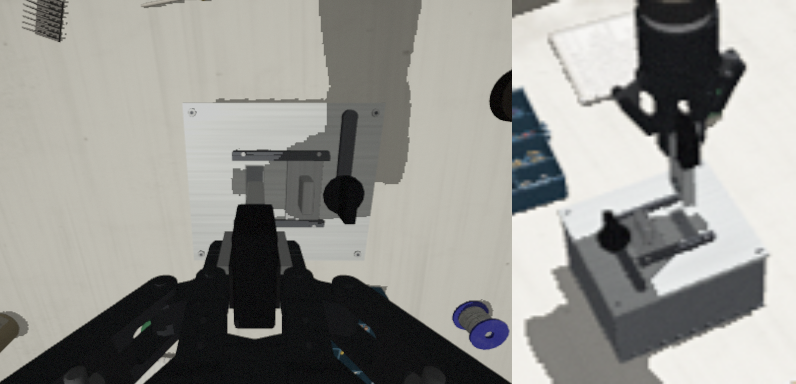

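The paddle is held upright: its handle top is at (255,205..325) and its blade is at about (246..265, 165..205). The slot shows at (232..246, 168..194). I'll check the blade's lean with numbers.

```bash
python3 - <<'E'
from h import *
st,im=load("pics/w7.png"); g=im.astype(int).sum(2)//3
print("slot px",proj("wrist",[[*(np.array([573.8,75.1])+x*np.array([.998,-.065])+y*np.array([.065,.998])),90] for x,y in((-22,-8),(-22,8),(22,8),(22,-8))],st).round(0).tolist())
for r in (165,170,175,178,181,185,190,195,200): print(r,g[r,226:276:2].tolist())
print("blade pred: bottom row 178, cols 246-262")
E
```

```text
slot px [[245.0, 166.0], [263.0, 166.0], [262.0, 210.0], [246.0, 210.0]]
165 [199, 199, 199, 200, 199, 199, 198, 198, 198, 188, 133, 134, 134, 134, 136, 136, 136, 138, 144, 158, 109, 108, 108, 109, 107]
170 [193, 193, 193, 175, 103, 103, 103, 116, 128, 103, 80, 73, 71, 74, 75, 74, 73, 73, 75, 98, 104, 102, 103, 105, 105]
175 [196, 196, 195, 178, 108, 107, 107, 107, 107, 104, 80, 73, 72, 71, 72, 74, 71, 71, 86, 102, 106, 107, 107, 106, 107]
178 [197, 197, 183, 131, 108, 106, 108, 110, 109, 106, 81, 71, 72, 72, 70, 74, 72, 73, 87, 104, 109, 109, 109, 110, 108]
181 [194, 193, 193, 105, 107, 107, 107, 107, 107, 106, 79, 76, 79, 80, 79, 79, 80, 77, 92, 101, 107, 108, 107, 107, 107]
185 [194, 195, 195, 108, 107, 108, 107, 107, 107, 106, 83, 86, 81, 84, 84, 84, 81, 84, 83, 102, 107, 108, 108, 107, 107]
190 [194, 195, 193, 168, 109, 107, 107, 107, 109, 106, 86, 85, 84, 84, 85, 84, 83, 84, 81, 97, 107, 107, 107, 107, 108]
195 [191, 190, 191, 191, 190, 191, 174, 146, 191, 186, 105, 85, 83, 83, 83, 83, 84, 83, 83, 96, 107, 108, 107, 107, 109]
200 [191, 192, 191, 193, 192, 192, 192, 193, 192, 187, 83, 84, 82, 84, 84, 82, 83, 84, 81, 91, 107, 109, 108, 110, 108]
blade pred: bottom row 178, cols 246-262
```

Emit:
{"name": "arm_command", "arguments": {
  "increments": [
    [1, [-0.2, -0.6, 8], 0],
    [1, [0, 0, 12], 0],
    [1, [0, 0, 10], 0],
    [1, [0, 0, 6], 0],
    [1, [0, 0, 3], 0],
    [1, [0, 0, 0], 0],
    [1, [0, 0, 0], 0]
  ]
}}

```text
clock: 24.68
eef_pos: [573.9, 74.7, 336.7]
tcp_rot: [0.102, 3.139, 0.0]
contact_force: [0.4, 0.6, -1.0]
gripper_width: 19.1
grasp_force: 58.7
```

```bash
python3 - <<'E'
from h import *
st,im=snap("pics/w8.png");print(st["clock"],st["eef_pos"],st["contact_force"],st["torque"]); go(st,(573.5,75.1),281,np.pi-.065)
b=st["eef_pos"][2]-238.5; print("bottom z",b)
print("slot px",proj("wrist",[[*(np.array([573.8,75.1])+x*np.array([.998,-.065])+y*np.array([.065,.998])),90] for x,y in((-22,-8),(-22,8),(22,8),(22,-8))],st).round(1).tolist())
R=Ro.from_rotvec(st["tcp_rot"]).as_matrix()
print("blade pred",proj("wrist",[st["eef_pos"]+R@[20,y,238.5] for y in(-6,6)],st).round(1).tolist())
g=im.astype(int).sum(2)//3
print(g[150:205,254].tolist())
for r in (164,168,172,176,180,185,190): print(r,g[r,236:276].tolist())
E
```

```text
24.675 [573.93986911  74.73445147 336.73559099] [ 0.36607064  0.57966279 -1.02446191] [-0.01947585 -0.00682685 -0.01011086]
shift [ 0.5  0.3 55.7] turn 0.0001 curyaw 3.0767 tilt [-9.e-04  1.e-04 -1.e+00]
bottom z 98.23559099272893
slot px [[245.2, 174.6], [265.5, 174.6], [264.9, 225.5], [245.7, 225.5]]
blade pred [[247.1, 180.4], [262.8, 180.4]]
[201, 200, 198, 199, 198, 199, 132, 51, 37, 84, 100, 78, 54, 89, 96, 95, 94, 95, 94, 143, 190, 197, 199, 186, 129, 84, 75, 77, 75, 76, 75, 83, 87, 89, 89, 87, 89, 88, 89, 89, 89, 88, 89, 88, 87, 88, 88, 89, 88, 89, 88, 89, 89, 74, 32]
164 [97, 99, 97, 97, 103, 117, 128, 123, 107, 97, 95, 94, 98, 97, 96, 96, 95, 96, 96, 96, 96, 94, 96, 95, 94, 94, 94, 95, 94, 93, 95, 95, 94, 94, 95, 96, 94, 93, 91, 80]
168 [96, 96, 96, 94, 96, 97, 93, 95, 96, 94, 94, 95, 95, 96, 93, 95, 95, 94, 94, 93, 94, 94, 95, 93, 93, 94, 92, 94, 94, 93, 94, 93, 92, 93, 84, 60, 57, 46, 44, 44]
172 [200, 200, 200, 201, 201, 200, 199, 200, 200, 200, 199, 199, 199, 199, 199, 199, 198, 198, 199, 198, 198, 198, 198, 199, 198, 198, 179, 112, 112, 112, 113, 111, 110, 111, 111, 113, 112, 110, 111, 110]
176 [202, 201, 202, 202, 202, 203, 202, 198, 181, 138, 77, 77, 76, 76, 76, 76, 76, 77, 75, 78, 76, 75, 76, 77, 77, 76, 76, 75, 77, 83, 98, 108, 114, 114, 114, 114, 115, 114, 113, 113]
180 [196, 195, 195, 192, 169, 108, 151, 192, 167, 98, 94, 75, 77, 76, 76, 75, 77, 78, 75, 75, 77, 74, 76, 77, 77, 75, 77, 74, 104, 129, 96, 105, 108, 110, 108, 108, 107, 108, 108, 108]
185 [111, 113, 113, 112, 110, 112, 112, 112, 108, 92, 82, 86, 93, 87, 87, 87, 87, 88, 87, 87, 88, 87, 89, 87, 87, 87, 83, 77, 106, 130, 98, 108, 110, 112, 112, 113, 112, 110, 112, 112]
190 [115, 115, 115, 115, 115, 115, 115, 115, 112, 98, 88, 94, 90, 88, 89, 88, 88, 90, 89, 88, 87, 89, 88, 88, 88, 87, 88, 84, 97, 122, 105, 111, 113, 116, 115, 115, 115, 114, 115, 114]
```

Emit:
{"name": "arm_command", "arguments": {
  "increments": [
    [1, [0.3, 0.4, 2], 0],
    [1, [0, 0, 4], 0],
    [1, [0, 0, 4], 0],
    [1, [0, 0, 4], 0],
    [1, [0, 0, 3], 0],
    [1, [0, 0, 0], 0]
  ]
}}

```text
clock: 25.48
eef_pos: [573.4, 75.1, 318.7]
tcp_rot: [-0.102, -3.139, 0.0]
contact_force: [-0.2, 0.4, -0.6]
gripper_width: 19.2
grasp_force: 58.7
```

Bottom edge at 80 mm, 10 mm below the lid, with no contact force. Continuing.

Emit:
{"name": "arm_command", "arguments": {
  "increments": [
    [1, [0, 0, 4], 0],
    [1, [0, 0, 5], 0],
    [1, [0, 0, 6], 0],
    [1, [0, 0, 6], 0],
    [1, [0, 0, 6], 0],
    [1, [0, 0, 5], 0],
    [1, [0, 0, 3], 0],
    [1, [0, 0, 2], 0],
    [1, [0, 0, 0], 0],
    [1, [0, 0, 0], 0],
    [1, [0, 0, 0], 0]
  ]
}}

```text
clock: 26.85
eef_pos: [573.6, 75.1, 282.5]
tcp_rot: [0.102, 3.139, 0.0]
contact_force: [-0.3, -0.4, -0.5]
gripper_width: 19.3
grasp_force: 58.7
```

```bash
python3 - <<'E'
from h import *
st,im=snap("pics/w9.png");print(st["clock"],st["eef_pos"],st["tcp_rot"],st["contact_force"],st["torque"],st["grasp_force"])
s=camera("scene")[:,:,::-1]
cv2.imwrite("pics/c9.png",np.hstack([cv2.resize(im,(448,336)),cv2.resize(s[150:270,190:300],(308,336),interpolation=cv2.INTER_CUBIC)]))
E
```

```text
26.85 [573.63478978  75.14245306 282.5019119 ] [1.01852935e-01 3.13940194e+00 5.84113558e-05] [-0.27708492 -0.44054863 -0.48781719] [ 0.01115629 -0.01810035  0.00384443] 58.681764006614685
```

View pics/c9.png

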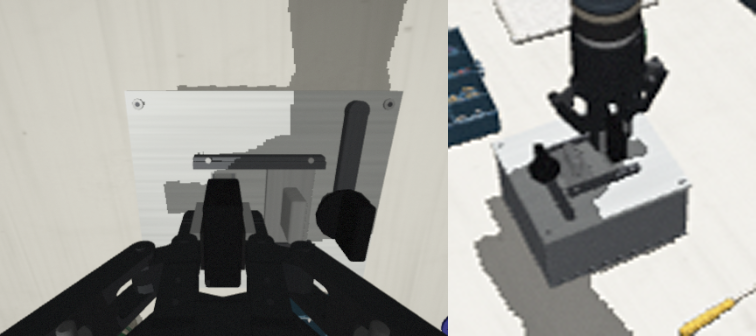

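The blade is in the slot, about 46 mm below the lid top. The handle, at (222,180..285), is about 14 mm above the lid, with the shutter and lock open and no contact force.

```bash
python3 -c "
from cell import *
print(ticket.hand_in())"
```

```text
the job is handed in; nothing more can be done
None
```

The job is handed in at about 27 s: lock turned a quarter turn, shutter fully open, and the paddle held upright with about 46 mm of its 60 mm blade below the lid and its handle about 14 mm clear above.

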